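# Park the sprung jaw of the disk holder half open

### The job

Make the wide clamp holder ready for a disk: with the fingertips push the black plate of its sprung jaw away from the fixed jaw until the stop pin has dropped behind the tooth, then let go, so that the jaw springs back and stays latched half open against the pin. Only push: do not grip the plate and do not touch the knob of the pin. Leave the narrow holder closed and the loose things where they lie.

Things in the scene. Friction and masses are not known exactly. Their poses are not given: they have to be found in the camera images.
- wide_holder: wide clamp holder (meant for a 2.5 inch disk), fixed down at left or right: aluminium base 235 x 92 x 12 mm; across its near end a fixed jaw (top 30 mm above the worktop), then the sprung jaw with push plate, at the far end a grey bridge (top 49 mm) with the stop pin. Origin on the worktop, centre line, 105 mm from the near end; x axis from fixed jaw to bridge (the way to push), z up; turned up to 20 degrees.
- wide_plate: Upright black push plate on the sprung jaw of the wide holder, moves with it: 12 mm thick, 80 mm wide, top 66 mm above the worktop. Its flat near face (14 to 66 mm high) stands 35 mm behind the holder's origin when closed, 50 mm from the fixed jaw. Origin at the plate's centre, axes as the holder's.
- wide_jaw (a joint): Travel of the wide holder's sprung jaw, m: 0 closed, grows along the holder's +x, end stop at 0.045. Spring back to 0: 5 N at 0, 12 N at the end stop. A one-way tooth on it lifts the pin from 0.003 to 0.020 (2 N more); past 0.027 the pin has dropped behind the tooth and a jaw let go returns and stays at about 0.024. Let go sooner, it returns to 0.
- narrow_holder: narrow clamp holder (for small cards; it is not to be worked), fixed down at left or right: aluminium base 235 x 56 x 12 mm; across its near end a fixed jaw (top 30 mm above the worktop), then the sprung jaw with push plate, at the far end a grey bridge (top 49 mm) with the stop pin. Origin on the worktop, centre line, 105 mm from the near end; x axis from fixed jaw to bridge (the way to push), z up; turned up to 20 degrees.
- narrow_plate: Upright black push plate on the sprung jaw of the narrow holder, moves with it: 12 mm thick, 44 mm wide, top 66 mm above the worktop. Its flat near face (14 to 66 mm high) stands 35 mm behind the holder's origin when closed, 50 mm from the fixed jaw. Origin at the plate's centre, axes as the holder's.
- narrow_jaw (a joint): Travel of the narrow holder's sprung jaw, m: 0 closed, grows along the holder's +x, end stop at 0.045. Spring back to 0: 5 N at 0, 12 N at the end stop. A one-way tooth on it lifts the pin from 0.003 to 0.020 (2 N more); past 0.027 the pin has dropped behind the tooth and a jaw let go returns and stays at about 0.024. Let go sooner, it returns to 0.
- wide_push (a point): Point on the near face of the wide holder's push plate, at mid width, 48 mm above the worktop: a good place for the fingertips to push (along the holder's +x).
- wide_pin (a joint): Lift of the wide holder's stop pin, m: 0 = down (sprung down), up to 0.012; it is moved only by the tooth of the jaw.
- wide_knob: Black knob, 18 mm across, on top of the wide holder's stop pin, 70 mm ahead of the holder's origin; its top is 68 mm above the worktop with the pin down. Not to be touched. Origin at its underside.
- disk_25: Loose hard disk, 102 x 70 x 10 mm, lying on the worktop; to be left where it lies. Origin at the centre of its underside.
- screw_tin: Loose round tin, 68 mm across, 21 mm high, lying on the worktop; to be left where it lies. Origin at the centre of its underside.
- pen_1: Loose marker pen, 17 x 135 x 16 mm, lying on the worktop; to be left where it lies. Origin at the centre of its underside.
- usb_stick: Loose memory stick, 16 x 47 x 8 mm, lying on the worktop; to be left where it lies. Origin at the centre of its underside.

How it is judged:
On the way:
1. the fingers push the wide holder's jaw back past the point where the pin drops (more than 27 mm) (value of joint wide_jaw above 0.027 m and contact force between the fingers and wide_plate above 0.5 N), for 0.05 s.
At the end, for the whole second after the job is handed in: The wide holder's jaw rests against its stop pin at mid travel (20.5 to 26.5 mm), the pin is down (within 2 mm), and the narrow holder's jaw is closed (within 3 mm) (value of joint wide_jaw between 0.0205 and 0.0265 m and value of joint wide_pin below 0.002 m and value of joint narrow_jaw below 0.003 m); the robot touches nothing.
It fails at once if the push plate was gripped (grasp point of the gripper inside the plate, or just above it, with the fingers touching it) (contact force between the fingers and wide_plate above 0.5 N and x of the grasp point in the frame of wide_plate between -0.005 and 0.005 m and y of the grasp point in the frame of wide_plate between -0.045 and 0.045 m and z of the grasp point in the frame of wide_plate below 0.042 m).
It fails at once if the knob of the stop pin was touched (contact force between any of the fingers, the arm and wide_knob above 0.5 N).
It fails at once if the narrow holder's jaw was pushed by more than 5 mm (value of joint narrow_jaw above 0.005 m).
It fails at once if a loose thing (disk, tin, pen or memory stick) was moved by more than 20 mm (distance of any of disk_25, screw_tin, pen_1, usb_stick from where it was at the start of the episode above 0.02 m).
It also fails if it takes over 32 s, if anything falls off the work surface, if the arm or the gripper's body presses on something with over 40 N, if the wrist force passes 120 N, or if a joint passes its speed limit or range.

### The arm

A 6-joint arm with a two-finger parallel gripper is mounted at the origin on a cart in front of the work surface, level with it; the furniture and walls round the work are solid. World frame = base frame: x ahead of the robot, y to its left, z up, the work surface at z = 0. Lengths are in m, angles in rad, forces in N, time in s.
With the tool pointing down it reaches from about 0.375 to 0.825 m from the base axis. Payload 5.5 kg.
Tool frame: the origin (TCP) lies between the finger pads; the fingertips stand 14 mm ahead of it and the grasp point (between the pads) lies 5 mm behind it (ctrl.tip_reach is the z of the fingertips in the tool frame, in m); z points along the fingers, y is the direction in which the jaws open and shut (so a half turn about z gives the same grasp; the last joint's range is limited). The gripper opens to 85 mm and grips with 20 to 120 N. Pads are 22 mm wide; open, the fingers measure 114 mm over their backs; the gripper's body (76 mm by 85 mm) begins 54 mm behind the grasp point. The pads swing forward as they close: fully open they stand 13 mm farther back than shut.
Start: joints at [-1.151, 0.314, -0.047, 1.21, 0, 1.571], TCP at [0.245, -0.548, 0.245] pointing down, gripper open.
Joint ranges: [-2.67, 2.67], [-0.69, 1.73], [-1.03, 1.25], [-2.08, 2.16], [-1.42, 1.45], [-3.14, 3.14]. Speed limits (rad/s): [2.39, 2.39, 3.01, 3.14, 3.14, 3.14].

### API

Orientations are given as a unit quaternion [x, y, z, w].
In Python, from plant import telemetry, vision, ctrl gives the robot as it stands.
- The arm moves only by the shell command python3 -m handwheel 'ROWS' [OPENING] [FORCE]. ROWS is JSON, a list of rows, each an object of numbers: "x", "y", "z": the shift along the tool's x, y, z in units of 20 cm (1.0 is 20 cm); "yaw": the turn about the tool's z in units of 45 degrees (1.0 is 45 degrees). In form: [{"x": .., "y": .., "z": .., "yaw": ..}, ...]. A call has 1 to 10 rows; each row is the pose to reach, as a shift and turn from the pose measured when the call began, along the tool's axes at that moment; what a row does not reach only later rows make up. A row lasts 1/10 s, in which the tool goes at most 50 mm and 8.59 degrees, less where a joint would pass 70% of its speed; a pose out of reach is approached as far as the arm can. A call with a number of a shift or a turn outside -1 to 1 is refused whole. A call with a gripper value outside its range is refused whole. OPENING is the gripper command: -1 is shut, 1 is fully open, values between are in proportion, set as the call begins (- or left out, the last holds). The fingers move at their own pace and stop on an object; FORCE is the grip in N (left out, the last holds). Time passes only in rows, so rows that repeat a pose let the fingers close. It gives the time, the measured TCP pose, the force and the opening at its end, in the units of the state.
- telemetry.get_state(): the state, without advancing time (a new reading comes with each control period).
- vision.snapshot(name): name is "scene" or "top" or "wrist"; returns a dict with "color" (420x560x3 uint8, red, green, blue), "depth" (420x560 float32, m along the optical axis (not along the pixel's ray), 0 where there is no reading), "mtx" (3x3 intrinsics, pixels), "T" (4x4, takes a point from camera to world coordinates). Camera axes: x right, y up, looking along -z (the intrinsics and any distortion apply to the point x, -y, -z); pixel columns grow to the right and rows downward; lengths in m; the calibration is good to about 2 mm. The wrist camera is an equidistant fisheye: a pixel r from the principal point sees the ray r / f radians off the axis. A picture is of the moment at which its call begins.
- ctrl.job_done(): hands the job in, once; it reports no verdict.
The state is a dict: "clock": time; "joint_pos": joint angles; "joint_velocities": joint speeds; "tau": joint torques, N m; "tcp_pos": TCP position; "orientation": TCP orientation; "ft_force": force on the tool from outside, world axes, zero at the start; "moment": the same for the moment, N m; "grip_width": finger opening in m.
Only numpy, scipy, OpenCV 4.12 (cv2) and the standard library are available. Lean on these libraries where they do the work, as an engineer would, in place of code of your own. Each camera call takes 0.05 s, during which the arm holds its last target. There are 200 camera calls.

## Working session

There is one attempt and no reset: what is moved stays moved. The work goes in short steps, Python scripts to look and compute and a shell command to move; the robot and the scene stay as the last step left them, time stands still between calls to the robot, and variables do not carry over. Pictures are saved under pics/ and viewed, about 8 in all and at most 12, crops included, and the job is handed in when it is done.

```bash
mkdir -p pics; cat > h.py <<'E'
import numpy as np,cv2
from plant import telemetry,vision,ctrl
def cloud(s):
    d=s["depth"];K=s["mtx"];v,u=np.indices(d.shape)
    P=np.stack([(u-K[0,2])/K[0,0]*d,-(v-K[1,2])/K[1,1]*d,-d],-1)
    return P@s["T"][:3,:3].T+s["T"][:3,3]
E
python3 - <<'E'
from h import *
for n in("top","scene"):
    s=vision.snapshot(n);np.savez(n+".npz",**s);cv2.imwrite(f"pics/{n}1.png",s["color"][...,::-1])
st=telemetry.get_state();print(st["clock"],st["tcp_pos"],st["orientation"],st["ft_force"],st["grip_width"],ctrl.tip_reach)
E
```

```text
0.1 [ 0.24434054 -0.5474697   0.24453125] [ 9.78054904e-01  2.08345992e-01 -1.65160419e-04 -7.24406781e-04] [ 0.61594273  0.06826576 -0.3288143 ] 0.08553954030327551 0.014
```

View pics/top1.png

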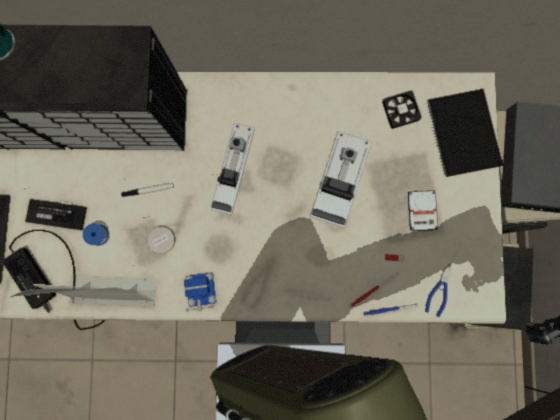

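The top view shows the wide holder at the right (about u 340, v 180), with the plate at (338,187), the knob at (347,155) and the fixed jaw at (328,218). The narrow holder is at (233,170). The disk, tin and pen are well clear of the wide holder.

```bash
python3 - <<'E'
from h import *
s=dict(np.load("top.npz"));P=cloud(s)
v,u=np.indices(P.shape[:2])
print("table z",np.median(P[230:250,180:190,2]))
R=(u>300)&(u<380)&(v>122)&(v<236)
def rect(m):
    r=cv2.minAreaRect(P[m][:,:2].astype(np.float32));return r
m=R&(P[...,2]>.007)&(P[...,2]<.12)
r=rect(m);print("base",r,m.sum()); print(cv2.boxPoints(r))
bp=cv2.boxPoints(r)
c=np.array(r[0]);e=bp[1]-bp[0];f=bp[2]-bp[1];a=e if np.hypot(*e)>np.hypot(*f) else f
a=a/np.hypot(*a);a=a if a[0]>0 else -a
L=max(r[1]);O=c+a*(105-117.5)/1000
print("axis",a,np.degrees(np.arctan2(a[1],a[0])),"origin",O)
n=np.array([-a[1],a[0]])
q=P[m];X=(q[:,:2]-O)@a;Y=(q[:,:2]-O)@n
for lo,hi in((.055,.08),(.04,.055),(.02,.04)):
    k=(q[:,2]>lo)&(q[:,2]<hi);print(lo,k.sum());
    print(np.c_[X[k],Y[k],q[k,2]][np.argsort(X[k])][::max(1,k.sum()//25)].round(3).tolist())
print("push",O+a*.035)
sc=vision.snapshot
E
```

```text
table z 0.00037036732388184834
base ((0.5685980319976807, -0.14793720841407776), (0.18809984624385834, 0.28925883769989014), 88.27938079833984) 3170
[[ 0.42120987 -0.23760208]
 [ 0.7103383  -0.24628735]
 [ 0.7159862  -0.05827233]
 [ 0.42685777 -0.04958707]]
axis [ 0.99954915 -0.03002591] -1.7206166 origin [ 0.55610367 -0.14756188]
0.055 236
[[-0.045, -0.025, 0.057], [-0.042, -0.018, 0.068], [-0.04, -0.009, 0.068], [-0.039, -0.019, 0.064], [-0.037, -0.004, 0.063], [-0.036, -0.029, 0.062], [-0.034, -0.023, 0.067], [-0.034, -0.021, 0.063], [-0.032, 0.008, 0.062], [-0.032, -0.016, 0.064], [-0.03, 0.018, 0.065], [-0.03, 0.032, 0.056], [-0.028, -0.022, 0.059], [-0.028, 0.001, 0.068], [-0.026, -0.021, 0.064], [-0.025, 0.006, 0.067], [-0.024, 0.038, 0.067], [-0.023, 0.033, 0.064], [-0.022, 0.045, 0.065], [-0.02, 0.025, 0.061], [-0.018, 0.028, 0.064], [-0.012, 0.03, 0.058], [0.06, -0.015, 0.057], [0.063, -0.017, 0.066], [0.065, -0.014, 0.066], [0.07, -0.026, 0.069], [0.08, -0.012, 0.056]]
0.04 157
[[-0.045, -0.023, 0.052], [-0.041, -0.009, 0.041], [-0.036, 0.012, 0.054], [-0.026, 0.039, 0.05]
[... 506 characters left out ...]
079, -0.008, 0.049], [0.083, -0.009, 0.045]]
0.02 643
[[-0.108, -0.012, 0.029], [-0.101, 0.015, 0.023], [-0.096, 0.016, 0.03], [-0.093, 0.013, 0.027], [-0.091, 0.004, 0.03], [-0.088, 0.018, 0.027], [-0.086, 0.006, 0.028], [-0.083, 0.016, 0.026], [-0.08, 0.064, 0.029], [-0.075, 0.059, 0.032], [-0.037, 0.002, 0.028], [-0.026, 0.045, 0.024], [-0.019, -0.03, 0.033], [-0.015, 0.001, 0.033], [-0.013, 0.003, 0.032], [-0.01, 0.0, 0.031], [-0.007, -0.019, 0.034], [-0.005, 0.001, 0.032], [-0.002, -0.012, 0.034], [0.001, 0.036, 0.034], [0.005, 0.008, 0.031], [0.01, -0.01, 0.021], [0.025, -0.01, 0.024], [0.039, -0.015, 0.022], [0.05, -0.016, 0.029], [0.058, -0.005, 0.037]]
push [ 0.59108789 -0.14861279]
```

View pics/scene1.png

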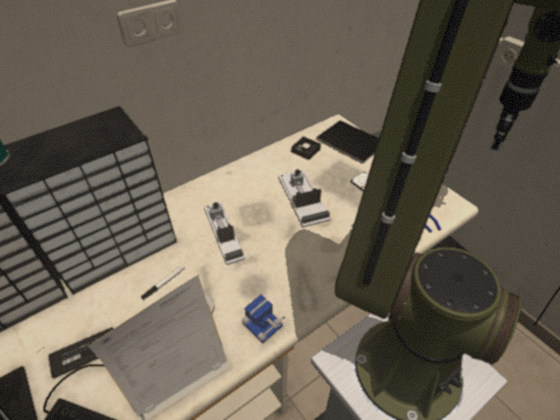

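The scene view confirms the plate at (312,197) and the knob at (297,177), with nothing near the approach. Noise specks spoiled the rectangle fit, because the size should be 235 x 92. I'll refit with the mask cleaned.

```bash
python3 - <<'E'
from h import *
s=dict(np.load("top.npz"));P=cloud(s)
v,u=np.indices(P.shape[:2])
R=(u>300)&(u<380)&(v>122)&(v<236)
m=(R&(P[...,2]>.006)&(P[...,2]<.12)).astype(np.uint8)
m=cv2.morphologyEx(m,cv2.MORPH_OPEN,np.ones((5,5),np.uint8))
n,l,st,_=cv2.connectedComponentsWithStats(m);k=1+np.argmax(st[1:,4]);m=l==k
r=cv2.minAreaRect(P[m][:,:2].astype(np.float32));bp=cv2.boxPoints(r);print(r,bp.round(3).tolist())
e=bp[1]-bp[0];f=bp[2]-bp[1];a=e if np.hypot(*e)>np.hypot(*f) else f
a/=np.hypot(*a);a=a if a[0]>0 else -a
q=P[m]
# plate top line fit gives its width direction
t=q[(q[:,2]>.058)]
c=np.array(r[0])
def rep(a,c,name):
    O=c-a*.0125;n=np.array([-a[1],a[0]]);X=(q[:,:2]-O)@a;Y=(q[:,:2]-O)@n
    top=q[:,2]>.058;pl=top&(X<.03);kn=top&(X>.04)
    print(name,"ang",np.degrees(np.arctan2(a[1],a[0])),"O",O.round(4),"plateX",np.percentile(X[pl],[2,20,50,80,98]).round(3),"plateY",np.percentile(Y[pl],[2,50,98]).round(3),"plate z",np.median(q[pl,2]).round(3),"knob",X[kn].mean().round(3),Y[kn].mean().round(3),"ext",np.percentile(X,[1,99]).round(3),np.percentile(Y,[1,99]).round(3))
    return X,Y,pl
X,Y,pl=rep(a,c,"rect")
g=cv2.fitLine(q[pl][:,:2].astype(np.float32),cv2.DIST_HUBER,0,.01,.01).ravel();d=g[:2]
b=np.array([d[1],-d[0]]);b=b if b[0]>0 else -b
rep(b,c,"plate");print(g[2:])
(cv2.imwrite("pics/crop.png",cv2.resize(s["color"][115:240,290:400,::-1],None,fx=4.5,fy=4.5,interpolation=2)))
st=telemetry.get_state();print(st["tcp_pos"])
E
```

```text
((0.5675177574157715, -0.15130415558815002), (0.09211664646863937, 0.2360018640756607), 72.01081085205078) [[0.4410000145435333, -0.1589999943971634], [0.6660000085830688, -0.23199999332427979], [0.6940000057220459, -0.14399999380111694], [0.4699999988079071, -0.07100000232458115]]
rect ang -17.989185 O [ 0.5556 -0.1474] plateX [-0.037 -0.035 -0.031 -0.026 -0.018] plateY [-0.035  0.001  0.038] plate z 0.064 knob 0.068 0.001 ext [-0.103  0.125] [-0.044  0.045]
plate ang -18.208017 O [ 0.5556 -0.1474] plateX [-0.037 -0.035 -0.031 -0.026 -0.018] plateY [-0.035  0.001  0.038] plate z 0.064 knob 0.068 0.001 ext [-0.103  0.125] [-0.044  0.045]
[ 0.5272461  -0.13689348]
[ 0.24434054 -0.5474697   0.24453125]
```

View pics/crop.png

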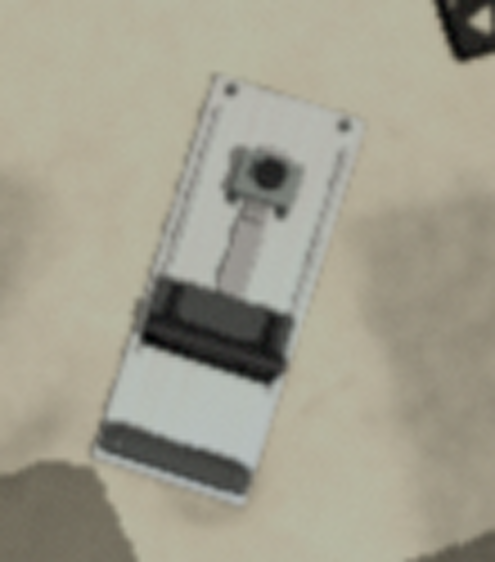

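The fit is 92.1 x 236 mm, as it should be. The holder's x axis points at -18.1° and the push point is at about (0.522, -0.137). Pushing along tool x needs either a +42° turn (joint 6 near its limit) or a -138° turn. I'll take the second, shut the fingers and go halfway first.

```bash
python3 -m handwheel '[{"x":0.2,"y":-0.14,"yaw":-0.19},{"x":0.4,"y":-0.28,"yaw":-0.38},{"x":0.6,"y":-0.42,"yaw":-0.57},{"x":0.8,"y":-0.56,"yaw":-0.76},{"x":1,"y":-0.7,"yaw":-0.95},{"x":1,"y":-0.7,"yaw":-1},{"x":1,"y":-0.7,"yaw":-1},{"x":1,"y":-0.7,"yaw":-1},{"x":1,"y":-0.7,"yaw":-1}]' -1 40
cat >> h.py <<'E'
from scipy.spatial.transform import Rotation as Rn
A=np.radians(-18.05);O=np.array([.5556,-.1474]);a=np.array([np.cos(A),np.sin(A)])
def to(X,Y,z,yawdeg=161.95):
    s=telemetry.get_state();R=Rn.from_quat(s["orientation"]);p=np.array(s["tcp_pos"])
    xy=O+a*X+np.array([-a[1],a[0]])*Y
    M=R.as_matrix();tx=np.degrees(np.arctan2(M[1,0],M[0,0]))
    d=(yawdeg-tx+180)%360-180
    h=(p[:2]-O);print("t",s["clock"],"holder X,Y,z",(h@a).round(4),(h@[-a[1],a[0]]).round(4),p[2].round(4),"toolx",tx.round(2),"j",np.round(s["joint_pos"],2),"F",np.round(s["ft_force"],1),"w",round(s["grip_width"],4))
    print("shift units",(M.T@(np.r_[xy,z]-p)/.2).round(3),"yaw units",round(-d/45,3))
E
python3 -c "
from h import *
to(-.035-.028,0,.15)"
```

```text
t 0.1 holder X,Y,z -0.172 -0.4768 0.2445 toolx 24.05 j [-1.15  0.31 -0.05  1.21 -0.    1.57] F [ 0.6  0.1 -0.3] w 0.0855
shift units [ 2.003 -1.403  0.475] yaw units -3.064$[0]: bad value
```

```bash
python3 -m handwheel '[{"x":0.2,"y":-0.14,"z":0,"yaw":-0.19},{"x":0.4,"y":-0.28,"z":0,"yaw":-0.38},{"x":0.6,"y":-0.42,"z":0,"yaw":-0.57},{"x":0.8,"y":-0.56,"z":0,"yaw":-0.76},{"x":1,"y":-0.7,"z":0,"yaw":-0.95},{"x":1,"y":-0.7,"z":0,"yaw":-1},{"x":1,"y":-0.7,"z":0,"yaw":-1},{"x":1,"y":-0.7,"z":0,"yaw":-1},{"x":1,"y":-0.7,"z":0,"yaw":-1}]' -1 40
python3 -c "
from h import *
to(-.035-.028,0,.15)"
```

```text
clock: 1.0
tcp_pos: [0.3694, -0.3388, 0.2445]
orientation: [0.825, 0.566, 0.0, -0.001]
ft_force: [1.0, -1.1, 0.6]
grip_width: -0.0001
t 1.0 holder X,Y,z -0.1177 -0.2397 0.2445 toolx 68.92 j [-0.74  0.13 -0.28  1.16  0.    1.2 ] F [ 1.  -1.1  0.6] w -0.0001
shift units [1.211 0.211 0.474] yaw units -2.067
```

```bash
python3 -m handwheel '[{"x":0.2,"y":0.05,"z":0,"yaw":-0.19},{"x":0.4,"y":0.1,"z":0,"yaw":-0.38},{"x":0.6,"y":0.15,"z":0,"yaw":-0.57},{"x":0.8,"y":0.2,"z":0,"yaw":-0.76},{"x":1,"y":0.21,"z":0,"yaw":-0.95},{"x":1,"y":0.21,"z":0,"yaw":-1},{"x":1,"y":0.21,"z":0,"yaw":-1},{"x":1,"y":0.21,"z":0,"yaw":-1}]'
python3 -c "
from h import *
to(-.035-.028,0,.15)"
```

```text
clock: 1.8
tcp_pos: [0.4803, -0.1682, 0.2445]
orientation: [0.546, 0.837, 0.0, -0.001]
ft_force: [0.4, -0.4, 0.1]
grip_width: -0.0
t 1.8 holder X,Y,z -0.0652 -0.0431 0.2445 toolx 113.75 j [-0.34  0.14 -0.26  1.16  0.    0.82] F [ 0.4 -0.4  0.1] w -0.0
shift units [0.153 0.152 0.473] yaw units -1.071
```

```bash
python3 -m handwheel '[{"x":0.05,"y":0.05,"z":0.1,"yaw":-0.19},{"x":0.1,"y":0.1,"z":0.2,"yaw":-0.38},{"x":0.15,"y":0.15,"z":0.3,"yaw":-0.57},{"x":0.15,"y":0.15,"z":0.4,"yaw":-0.76},{"x":0.15,"y":0.15,"z":0.47,"yaw":-0.95},{"x":0.15,"y":0.15,"z":0.47,"yaw":-1},{"x":0.15,"y":0.15,"z":0.47,"yaw":-1},{"x":0.15,"y":0.15,"z":0.47,"yaw":-1}]'
python3 - <<'E'
from h import *
to(-.035-.028,0,.054)
s=vision.snapshot("wrist");cv2.imwrite("pics/w1.png",s["color"][...,::-1])
# predicted wrist pixels of the plate's near top corners, knob, face
K=s["mtx"];T=np.linalg.inv(s["T"]);n=np.array([-a[1],a[0]])
for nm,X,Y,z in(("plateL",-.035,.04,.066),("plateR",-.035,-.04,.066),("knob",.07,0,.068),("jawL",-.085,.046,.03),("tip",None,0,0)):
    if X is None:
        st=telemetry.get_state();w=np.array(st["tcp_pos"])-[0,0,.014]
    else: w=np.r_[O+a*X+n*Y,z]
    c=(T@np.r_[w,1])[:3]*[1,-1,-1];th=np.arctan2(np.hypot(*c[:2]),c[2]);ph=np.arctan2(c[1],c[0])
    print(nm,(K[0,0]*th*np.cos(ph)+K[0,2]).round(),(K[1,1]*th*np.sin(ph)+K[1,2]).round())
E
```

```text
clock: 2.6
tcp_pos: [0.4955, -0.1296, 0.1508]
orientation: [0.186, 0.983, 0.0, -0.001]
ft_force: [0.4, -0.3, 0.4]
grip_width: -0.0
t 2.6 holder X,Y,z -0.0627 -0.0017 0.1508 toolx 158.54 j [-0.26  0.21 -0.41  0.96  0.    0.12] F [ 0.4 -0.3  0.4] w -0.0
shift units [0.001 0.008 0.484] yaw units -0.076
plateL 336.0 253.0
plateR 226.0 259.0
knob 287.0 366.0
jawL 335.0 175.0
tip 277.0 264.0
```

View pics/w1.png

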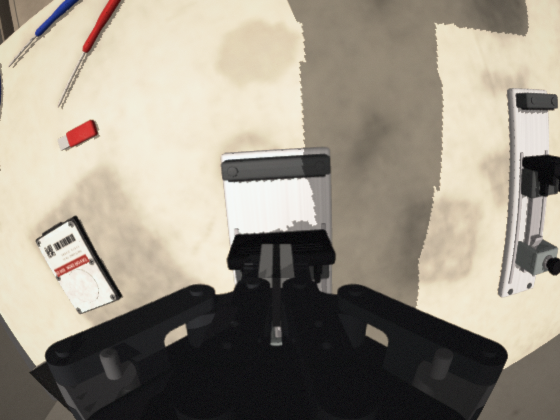

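The wrist view shows the plate at u 229–336, v 232–268, and the fixed jaw with its inner edge at v≈178. Both match the predictions from the fit to a few mm. The fingertips (277,264) are ahead of mid-plate, so I can go down.

```bash
python3 -m handwheel '[{"x":0,"y":0.01,"z":0.12,"yaw":-0.08},{"x":0,"y":0.01,"z":0.24,"yaw":-0.08},{"x":0,"y":0.01,"z":0.36,"yaw":-0.08},{"x":0,"y":0.01,"z":0.44,"yaw":-0.08},{"x":0,"y":0.01,"z":0.48,"yaw":-0.08},{"x":0,"y":0.01,"z":0.48,"yaw":-0.08},{"x":0,"y":0.01,"z":0.48,"yaw":-0.08}]'
python3 - <<'E'
from h import *
to(-.046,0,.054)
E
```

```text
clock: 3.35
tcp_pos: [0.4969, -0.1278, 0.0557]
orientation: [0.155, 0.988, 0.0, 0.0]
ft_force: [0.0, 0.0, 0.6]
grip_width: 0.0002
t 3.35 holder X,Y,z -0.0619 0.0005 0.0557 toolx 162.15 j [-0.25  0.31 -0.52  0.74  0.    0.06] F [0.  0.  0.6] w 0.0002
shift units [-0.079 -0.003  0.009] yaw units 0.004
```

```bash
python3 -m handwheel '[{"x":-0.03,"y":0,"z":0,"yaw":0},{"x":-0.06,"y":0,"z":0,"yaw":0},{"x":-0.08,"y":0,"z":0,"yaw":0},{"x":-0.1,"y":0,"z":0,"yaw":0},{"x":-0.12,"y":0,"z":0,"yaw":0},{"x":-0.14,"y":0,"z":0,"yaw":0},{"x":-0.14,"y":0,"z":0,"yaw":0},{"x":-0.14,"y":0,"z":0,"yaw":0}]'
python3 - <<'E'
from h import *
to(-.012,0,.0557)
E
```

```text
clock: 4.15
tcp_pos: [0.5212, -0.1356, 0.0552]
orientation: [0.155, 0.988, 0.001, -0.002]
ft_force: [-7.3, 1.9, 3.8]
grip_width: 0.0004
t 4.15 holder X,Y,z -0.0364 0.0005 0.0552 toolx 162.15 j [-0.26  0.36 -0.45  0.76  0.    0.06] F [-7.3  1.9  3.8] w 0.0004
shift units [-0.122 -0.003 -0.003] yaw units 0.004
```

The force is 7.5 N against the push, consistent with the jaw at about 10 mm with the tooth lifting the pin. I'll continue to about 36 mm of travel.

```bash
python3 -m handwheel '[{"x":-0.03,"y":0,"z":0,"yaw":0},{"x":-0.06,"y":0,"z":0,"yaw":0},{"x":-0.09,"y":0,"z":0,"yaw":0},{"x":-0.11,"y":0,"z":0,"yaw":0},{"x":-0.13,"y":0,"z":0,"yaw":0},{"x":-0.14,"y":0,"z":0,"yaw":0},{"x":-0.14,"y":0,"z":0,"yaw":0},{"x":-0.14,"y":0,"z":0,"yaw":0}]'
python3 - <<'E'
from h import *
to(-.008,0,.0557)
s=vision.snapshot("top");np.savez("top2.npz",**s)
P=cloud(s);q=P[115:240,290:400].reshape(-1,3);n=np.array([-a[1],a[0]])
X=(q[:,:2]-O)@a;Y=(q[:,:2]-O)@n;k=(q[:,2]>.058)&(q[:,2]<.074)&(abs(Y)<.04)&(X<.05)&(X>-.06)
print(k.sum(),np.percentile(X[k],[2,20,50,80,98]).round(3) if k.any() else "")
E
```

```text
clock: 4.95
tcp_pos: [0.5445, -0.1432, 0.0543]
orientation: [0.155, 0.988, 0.001, -0.006]
ft_force: [-9.1, 2.3, 6.5]
grip_width: -0.0004
t 4.95 holder X,Y,z -0.0118 0.0006 0.0543 toolx 162.15 j [-0.26  0.4  -0.39  0.79  0.    0.05] F [-9.1  2.3  6.5] w -0.0004
shift units [-0.019 -0.003 -0.007] yaw units 0.004
0
```

The force is 9.4 N, which suggests 28–34 mm. I'll push 5 mm more for margin (the end stop is at 45 mm), then look from the side.

```bash
python3 -m handwheel '[{"x":-0.02,"y":0,"z":0,"yaw":0},{"x":-0.03,"y":0,"z":0,"yaw":0},{"x":-0.04,"y":0,"z":0,"yaw":0},{"x":-0.04,"y":0,"z":0,"yaw":0},{"x":-0.04,"y":0,"z":0,"yaw":0}]'
python3 - <<'E'
from h import *
to(-.055,0,.0557)
s=vision.snapshot("scene");np.savez("sc2.npz",**s);cv2.imwrite("pics/sc2.png",cv2.resize(s["color"][150:250,240:380,::-1],None,fx=5,fy=5,interpolation=2))
E
```

```text
clock: 5.5
tcp_pos: [0.5488, -0.1446, 0.0537]
orientation: [0.155, 0.988, 0.002, -0.009]
ft_force: [-10.4, 3.6, 7.1]
grip_width: 0.0002
t 5.5 holder X,Y,z -0.0073 0.0005 0.0537 toolx 162.15 j [-0.26  0.41 -0.37  0.8   0.    0.05] F [-10.4   3.6   7.1] w 0.0002
shift units [ 0.239 -0.002 -0.006] yaw units 0.004
```

View pics/sc2.png

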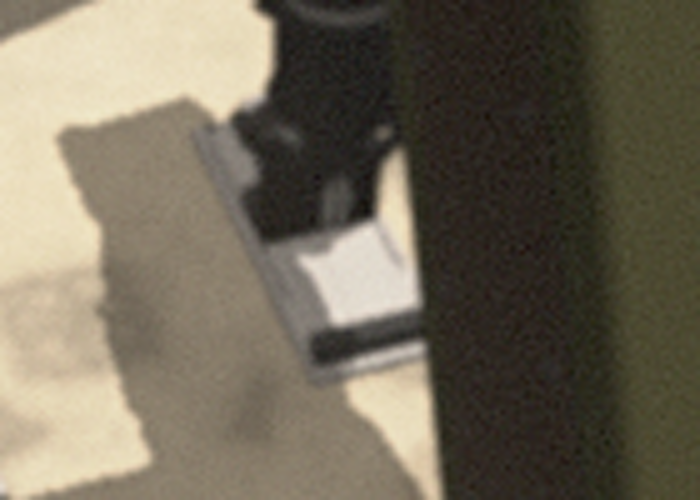

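The crop shows the fingers on the plate at (320,220), with the plate pushed well back from the fixed jaw (365,335). The force is 11 N, so I'll let go: back 48 mm along the holder, then up.

```bash
python3 -m handwheel '[{"x":0.03,"y":0,"z":0,"yaw":0},{"x":0.06,"y":0,"z":0,"yaw":0},{"x":0.1,"y":0,"z":0,"yaw":0},{"x":0.15,"y":0,"z":0,"yaw":0},{"x":0.2,"y":0,"z":0,"yaw":0},{"x":0.24,"y":0,"z":0,"yaw":0},{"x":0.24,"y":0,"z":0,"yaw":0},{"x":0.24,"y":0,"z":0,"yaw":0}]'
python3 -c "
from h import *
to(-.055,0,.2)"
python3 -m handwheel '[{"x":0,"y":0,"z":-0.15,"yaw":0},{"x":0,"y":0,"z":-0.3,"yaw":0},{"x":0,"y":0,"z":-0.5,"yaw":0},{"x":0,"y":0,"z":-0.7,"yaw":0},{"x":0.25,"y":0.25,"z":-0.8,"yaw":0},{"x":0.25,"y":0.5,"z":-0.8,"yaw":0},{"x":0.25,"y":0.75,"z":-0.8,"yaw":0},{"x":0.25,"y":1,"z":-0.8,"yaw":0},{"x":0.25,"y":1,"z":-0.8,"yaw":0},{"x":0.25,"y":1,"z":-0.8,"yaw":0}]'
python3 - <<'E'
from h import *
to(-.055,0,.2)
s=vision.snapshot("top");np.savez("top3.npz",**s)
P=cloud(s);n=np.array([-a[1],a[0]])
for nm in("top.npz","top3.npz"):
    t=dict(np.load(nm));q=cloud(t)[115:240,290:400].reshape(-1,3)
    X=(q[:,:2]-O)@a;Y=(q[:,:2]-O)@n
    k=(q[:,2]>.055)&(q[:,2]<.085)&(abs(Y)<.04);p=k&(X<.035)&(X>-.06);kn=k&(X>.055)&(X<.085)&(abs(Y)<.01)
    print(nm,p.sum(),np.percentile(X[p],[2,20,50,80,98]).round(3),"knob z",np.median(q[kn,2]).round(4) if kn.any() else None)
c=s["color"][...,::-1];cv2.imwrite("pics/top3.png",cv2.resize(c[90:250,180:450],None,fx=2.9,fy=2.9,interpolation=2))
E
```

```text
clock: 6.35
tcp_pos: [0.5034, -0.13, 0.0549]
orientation: [0.155, 0.988, 0.002, -0.008]
ft_force: [-1.1, -0.4, 0.3]
grip_width: -0.0007
t 6.35 holder X,Y,z -0.055 0.0004 0.0549 toolx 162.16 j [-0.25  0.34 -0.49  0.77  0.    0.06] F [-1.1 -0.4  0.3] w -0.0007
shift units [ 0.012 -0.001 -0.726] yaw units 0.005
clock: 7.35
tcp_pos: [0.5208, 0.0773, 0.2159]
orientation: [0.153, 0.988, 0.002, -0.008]
ft_force: [-0.4, -1.0, 0.1]
grip_width: -0.0001
t 7.35 holder X,Y,z -0.1027 0.2029 0.2159 toolx 162.39 j [ 0.14  0.2  -0.26  1.12  0.01  0.45] F [-0.4 -1.   0.1] w -0.0001
shift units [-0.232 -1.016  0.074] yaw units 0.01
top.npz 194 [-0.037 -0.035 -0.031 -0.026 -0.017] knob z 0.0669
top3.npz 194 [-0.014 -0.012 -0.008 -0.003  0.007] knob z 0.066
```

View pics/top3.png

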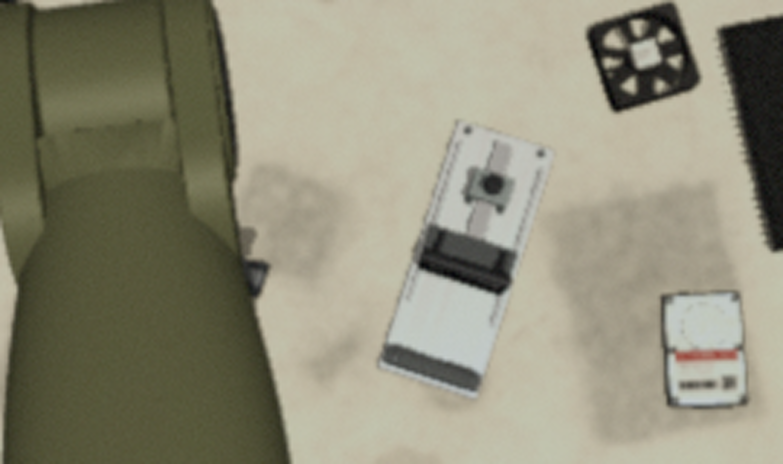

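The jaw now stands 23 mm open (plate at (465,262) in the crop, narrow strip behind the bridge) and the knob is back at its starting height. The arm hangs free 0.2 m above the table.

```bash
python3 -c "
from h import *
print(ctrl.job_done())"
```

```text
the job is handed in; nothing more can be done
None
```

I pushed the wide holder's plate back with the shut fingertips, let go and backed off. The jaw is now latched half open against its pin, and I've handed the job in.

- **Push:** the fingers reached an estimated 38 mm of jaw travel, worked out from the tool position, with about 11 N on the plate. On the way, the measured force ran about 1 N below the given spring values.
- **Jaw:** the last top view, taken after letting go, showed the plate 23 mm further back than at the start. The expected resting place is about 24 mm.
- **Pin:** the knob was at 66 mm against 67 mm at the start, so the pin is down.
- **Robot:** at the end the arm was free in the air, with the tool at 0.22 m and only about 1 N of residual force reading. The time was 7.4 s.
- **Not checked at the end:** the arm hid the narrow holder in the last picture, and the tin, pen and memory stick were also out of view. No move was made near any of them at working height. The disk was visible but I did not re-measure it.

No check failed. Two looks gave nothing: a mid-push top view was blocked by the arm, and the first rectangle fit was thrown off by noise and redone.

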